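# Show the large impression tray to the inspection camera

## Robot

A 6-joint arm with a two-finger parallel gripper is mounted at the origin on a cart in front of the work surface, level with it; the furniture and walls round the work are solid. World frame = base frame: x ahead of the robot, y to its left, z up, the work surface at z = 0. Lengths are in m, angles in rad, forces in N, time in s.
With the tool pointing down it reaches from about 0.3 to 0.825 m from the base axis. Payload 5.4 kg.
Tool frame: the origin (TCP) lies midway between the tips of the shut fingers; the grasp point (between the pads) lies ctrl.grip_depth behind it (ctrl.grip_depth is the distance from the TCP to the grasp point, in m); z points along the fingers, y is the line along which they close (so a half turn about z gives the same grasp; the last joint's range is limited). The gripper opens to 92 mm and grips with 3 to 60 N. Pads are 20 mm wide; open, the fingers measure 128 mm over their backs; the gripper's body (75 mm by 189 mm) begins 69 mm behind the grasp point.
Start: joints at [0.989, 0.158, 1.597, -0, 1.386, -0.21], TCP at [0.209, 0.536, 0.215] pointing down, gripper open.
Joint ranges: [-2.91, 2.91], [-0.94, 2.29], [0.18, 2.7], [-1.29, 4.43], [0.17, 2.64], [-3, 3]. Speed limits (rad/s): [2.57, 2.57, 3.14, 3.14, 3.14, 3.14].

## Interface

Orientations are given as a unit quaternion [x, y, z, w].
In Python, from plant import ctrl gives the robot as it stands. The module is installed in compiled form; this text tells all that it offers.
- The arm moves only by the tool play_rows, never from a script. Its argument "steps" is a list of rows, each a list of 3 entries, a list of its own where there are three numbers: the shift along the world's x, y, z scaled (see below), then the turn about the world's z scaled (see below), then the opening, from 0 (shut) to 1 (fully open). In form: [[[tx, ty, tz], spin, grip], ...]. A call has 1 to 5 rows; each row is the pose to reach, as a shift and turn from the pose commanded when the call began; what a row does not reach only later rows make up. The controller multiplies each number of a shift by 15 cm and each number of a turn by 90 degrees. A row lasts 1/8 s, in which the tool goes at most 62.5 mm and 10.7 degrees, less where a joint would pass 70% of its speed; a pose out of reach is approached as far as the arm can. A call with a number of a shift or a turn outside -1 to 1 is refused whole. A call with a gripper value outside its range is refused whole. The fingers move at their own pace and stop on an object; "newtons" is the grip in N (left out, the last holds). Time passes only in rows, so rows that repeat a pose let the fingers close. It gives the time, the measured TCP pose, the force, the opening and the grip force at its end, in the units of the state.
- ctrl.read_state(): the state, without advancing time (a new reading comes with each control period).
- ctrl.capture(name): name is "scene" or "top"; returns the picture (420x560x3 uint8, red, green, blue); there is no depth.
- ctrl.get_calibration(name): a dict with "fx", "fy", "cx", "cy" (pixels), "eye" and "attitude" of the camera in the world. Camera axes: x right, y up, looking along -z (the intrinsics and any distortion apply to the point x, -y, -z); pixel columns grow to the right and rows downward; lengths in m; the calibration is good to about 2 mm. A picture is of the moment at which its call begins. get_calibration takes no time and is no camera call.
- ctrl.hand_in(): hands the job in; it is judged then, once.
Trained networks look in the newest picture that a camera, given by its name, has taken for a name from the list of things; names that differ only in an ending like _2 or _b are one class to them, and where a whole thing is asked for, a point or a joint stands for the part that bears it (a point fixed in the world has none). Each returns a list of dicts, best first, with "p" (0 to 1); they miss things now and then, are a little off and sometimes report something else, mostly with a low value. They report only what shows in the picture. A call takes as long as a camera call.
- ctrl.look_for(camera, thing): "at" ([column, row] in pixels, amid what is visible of it).
- ctrl.tip_of(camera, thing): "at" ([column, row] in pixels: a listed point, or the origin of a listed thing).
The state is a dict: "t": time; "joint_positions": joint angles; "joint_vel": joint speeds; "tau": joint torques, N m; "ee_pos": TCP position; "tcp_rot": TCP orientation; "wrist_force": force on the tool from outside, world axes, zero at the start; "torque": the same for the moment, N m; "opening": finger opening in m; "grasp_force": force on a finger pad.
Only numpy, scipy, OpenCV 4.12 (cv2) and the standard library are available. Lean on these libraries where they do the work, as an engineer would, in place of code of your own. Each camera call takes 0.05 s, during which the arm holds its last target. There are 200 camera calls.

## Task

Take the largest of the three metal impression trays, lift it up and off its hook on the rack, and show it to the inspection camera: hold it still in the air with the middle of the horseshoe 110 mm straight in front of the lens, handle uppermost, and its open trough side squarely facing the lens (the camera looks a little downwards, so lean the tray to match). Finish while still holding it there; leave the other two trays on their hooks and do not disturb the camera or the things on the bench, and mind the lamp's upright pole on the way.

Things in the scene. Friction and masses are not known exactly. Their poses are not given: they have to be found in the camera images.
- large_tray: largest steel horseshoe impression tray, 78 mm wide, 14 mm thick, hanging on one of three hooks (varies), handle up, trough away from the robot. Origin: inner edge of the horseshoe's front, where it rests on the hook, mid thickness. x: out of the open trough side; y: across; z: along the handle. Horseshoe z = -56 to +17 mm; legs 44 mm apart, open downwards, so it lifts straight up off the hook
- large_tray_centre (a point): middle of the large tray's horseshoe, 20 mm below the tray's origin; same axes as the tray
- large_tray_grip (a point): middle of the large tray's handle, a good place to grip: a straight bar 9 mm thick (x) by 16 mm wide (y), from 15 to 67 mm above the tray's origin; this point is 47 mm above the origin and 67 mm above the tray's centre; same axes as the tray
- lens (a point): centre of the front glass of the inspection camera: white 42 mm box with a black lens barrel 34 mm across, on a slim steel post (345 mm high) left of the rack; its height on the post varies, it stays put if not pushed. x points back into the camera along its line of sight, rising 20 degrees, as it looks 20 degrees down, roughly towards the robot; y is level; z is the picture's up
- view_spot (a point): where the tray's centre must be held in the air: 110 mm in front of the lens on its line of sight. Same axes as the lens: the tray is right when its own x, y, z axes match these (x towards the lens, z up, leaning 20 degrees away from the camera)
- rack: fixed rack, foot 90 x 250 mm, posts 169 mm high, three flat steel hooks 80 mm apart (y = -80, 0, 80 mm) pointing to its -x side, towards the robot: level tongues 12 mm wide, tops 150 mm above the bench, each with an upturned lip 8 mm high at its end, 33 mm in front of the origin; the trays hang 14 mm in front of the origin. Origin: on the bench under its middle; z up
- medium_tray: bystander: middle-sized tray of the same kind, 66 mm wide, hanging on another hook; origin and axes as for the large tray; its handle top is 66 mm above its origin
- small_tray: bystander: smallest tray of the same kind, 56 mm wide, hanging on another hook; origin and axes as for the large tray; its handle top is 65 mm above its origin
- jar: bystander: powder jar 36 mm across, 43 mm high, standing on the bench in front of the rack; origin under its centre
- cast: bystander: plaster dental cast 56 x 69 x 36 mm on the bench to the left of the rack; origin under its centre
- mould: bystander: light blue silicone impression 56 x 69 x 18 mm on the bench at the left; origin under its centre
- dropper: bystander: small white dropper bottle 26 mm across, 56 mm high, on the bench behind the rack; origin under its centre
- lamp (a point): a fixed point on the bench under the bench lamp's arm. The lamp's upright pole (20 mm thick, 0.66 m high, never moves) stands 75 mm from here in -x and 75 mm in -y: an arm that starts on its left must draw in or stand straight up before it swings past to the rack. The lamp's arm runs level at 0.66 m along +x, +y over this point to a flat head 153 mm off in x and in y

How it is judged:
On the way:
1. the large tray is held in the fingers, lifted off its hook and free of the rack (z of large_tray in the frame of rack above 0.16 m and contact force between large_tray and rack below 0.05 N and contact force between large_tray and the fingers above 0.5 N), for 0.1 s.
At the end, for the whole second after the job is handed in: The large tray is held still in the fingers, off the rack, its centre within 20 mm of the spot 110 mm in front of the lens, handle up, trough facing the lens, axes within 0.2 rad of the camera's; the other trays still hang (within 20 mm) and the camera is not pushed (10 mm) (distance between large_tray_centre and view_spot below 0.02 m and angle between the x axis of large_tray and the x axis of view_spot, either way round below 0.2 rad and angle between the z axis of large_tray and the z axis of view_spot, either way round below 0.2 rad and x of lens in the frame of large_tray above 0.05 m and z of large_tray_grip in the frame of view_spot above 0.03 m and contact force between large_tray and the fingers above 0.5 N and contact force between large_tray and rack below 0.05 N and linear speed of large_tray below 0.02 m/s and angular speed of large_tray below 0.15 rad/s and distance of each of medium_tray, small_tray from where it was at the start of the episode below 0.02 m and distance of lens from where it was at the start of the episode below 0.01 m); the arm keeps its last pose, push and grip.
It fails at once if another tray knocked about or taken off its hook (distance of any of medium_tray, small_tray from where it was at the start of the episode above 0.03 m).
It fails at once if the large tray dropped (height (world z) of large_tray below 0.1 m).
It fails at once if the camera pushed (distance of lens from where it was at the start of the episode above 0.015 m).
It fails at once if a bystander on the bench disturbed (distance of any of jar, cast, mould, dropper from where it was at the start of the episode above 0.03 m).
It also fails if it takes over 56 s, if anything falls off the work surface, if the arm or the gripper's body presses on something with over 40 N, if the wrist force passes 120 N, or if a joint passes its speed limit or range.

## Working session

There is one attempt and no reset: what is moved stays moved. The work goes in short steps, Python scripts to look and compute and a tool call to move; the robot and the scene stay as the last step left them, time stands still between calls to the robot, and variables do not carry over. Pictures are saved under pics/ and viewed, at most 10 in all, crops included, and the job is handed in when it is done.

Besides the shell and the picture viewer there is one more tool, called as name([rows], argument=value, ...), one row to a line, values as JSON. play_rows: Moves the arm, as the interface text tells. Shifts and turns lie within -1 to 1; 1 stands for 15 cm of shift or 90 degrees of turn. Its arguments: {"type":"object","properties":{"steps":{"type":"array","items":{"type":"array"}},"newtons":{"type":"number"}},"required":["steps"]}

```bash
mkdir -p pics
cat > h.py <<'E'
import numpy as np, cv2
from scipy.spatial.transform import Rotation as R
from plant import ctrl
def ray(cam,px):
    c=ctrl.get_calibration(cam); q=np.array(c["attitude"])
    M=R.from_quat(q).as_matrix() if q.size==4 else q.reshape(3,3)
    d=M@np.array([(px[0]-c["cx"])/c["fx"],-(px[1]-c["cy"])/c["fy"],-1]); return np.array(c["eye"]),d/np.linalg.norm(d)
def tri(a,b):
    (p,u),(q,v)=ray("scene",a),ray("top",b)
    s=np.linalg.lstsq(np.c_[u,-v],q-p,rcond=None)[0]; A,B=p+s[0]*u,q+s[1]*v
    return (A+B)/2,np.linalg.norm(A-B)
def at_z(cam,px,z):
    p,u=ray(cam,px); return p+u*(z-p[2])/u[2]
def snap(n):
    for c in("scene","top"): cv2.imwrite(f"pics/{n}_{c}.png",ctrl.capture(c)[:,:,::-1])
E
cat > a.py <<'E'
from h import *
np.set_printoptions(precision=4,suppress=True)
s=ctrl.read_state(); print(s["ee_pos"],R.from_quat(s["tcp_rot"]).as_matrix(),s["opening"],ctrl.grip_depth)
for c in("scene","top"): print(c,ctrl.get_calibration(c))
snap("a")
for t in "large_tray large_tray_grip large_tray_centre medium_tray small_tray lens view_spot rack jar cast mould dropper lamp".split():
    r={c:ctrl.tip_of(c,t) for c in("scene","top")}
    print(t,{c:[(np.round(d["at"]).tolist(),round(d["p"],2)) for d in r[c][:2]] for c in r},end=" ")
    if r["scene"] and r["top"]: print(*tri(r["scene"][0]["at"],r["top"][0]["at"]),end="")
    print()
E
python3 a.py
```

```text
[0.2086 0.5352 0.2136] [[-0.9317  0.3633 -0.001 ]
 [ 0.3633  0.9317 -0.0016]
 [ 0.0004 -0.0018 -1.    ]] 0.09195578188496592 0.0187
scene {'fx': 425.1730326858169, 'fy': 425.1730326858169, 'cx': 279.5460087665365, 'cy': 202.53112911803143, 'eye': array([ 0.1347, -0.5622,  0.7161]), 'attitude': array([ 0.4674, -0.1062, -0.2011,  0.8543])}
top {'fx': 446.38501183656336, 'fy': 446.38501183656336, 'cx': 281.3197014148388, 'cy': 205.43055819794066, 'eye': array([0.4711, 0.1955, 1.1536]), 'attitude': array([ 0.0253, -0.0179, -0.7006,  0.7129])}
large_tray {'scene': [([316.0, 217.0], 0.65), ([313.0, 336.0], 0.23)], 'top': [([316.0, 190.0], 0.81), ([242.0, 296.0], 0.74)]} [0.5671 0.1291 0.1554] 0.0020000694390453003
large_tray_grip {'scene': [([318.0, 196.0], 0.64)], 'top': [([315.0, 185.0], 0.66)]} [0.5735 0.1356 0.2056] 0.0008463244588988191
large_tray_centre {'scene': [([320.0, 221.0], 0.8), ([193.0, 260.0], 0.29)], 'top': [([383.0, 240.0], 0.65), ([320.0, 188.0], 0.49)]} [ 0.473  -0.0062  0.258 ] 0.03199560550791901
medium_tray {'scene': [([354.0, 260.0], 0.95)], 'top': [([385.0, 192.0],
[... 393 characters left out ...]
0.004854436642888552
jar {'scene': [([312.0, 339.0], 0.97)], 'top': [([384.0, 241.0], 0.47)]} [ 0.4546 -0.0572 -0.0057] 0.0016432899923137282
cast {'scene': [([274.0, 222.0], 0.54), ([338.0, 288.0], 0.28)], 'top': [([222.0, 198.0], 0.72), ([386.0, 193.0], 0.42)]} [ 0.5615  0.3622 -0.0073] 0.00899386582280302
mould {'scene': [([222.0, 221.0], 0.83)], 'top': [([197.0, 246.0], 0.68), ([244.0, 296.0], 0.23)]} [ 0.4304  0.4256 -0.0011] 0.0025747953498214673
dropper {'scene': [([374.0, 254.0], 0.42)], 'top': [([322.0, 131.0], 0.39)]} [ 0.7372  0.1053 -0.0008] 0.003857214189134551
lamp {'scene': [([193.0, 257.0], 0.8)], 'top': [([241.0, 296.0], 0.7)]} [ 0.3072  0.3072 -0.0013] 0.0013990096496447595
```

View pics/a_scene.png

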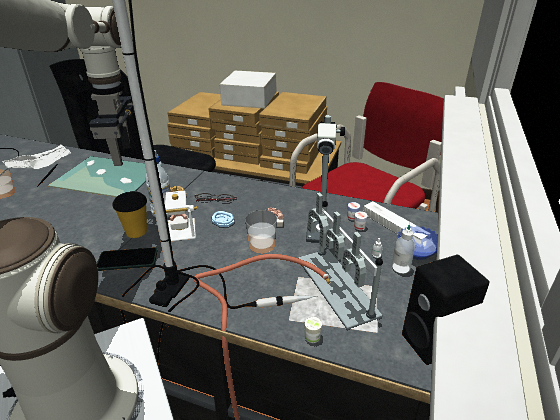

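View pics/a_top.png

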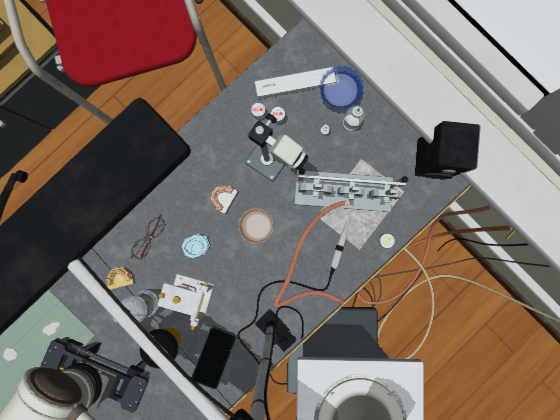

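```bash
python3 - <<'E'
import cv2,numpy as np
a=cv2.imread("pics/a_scene.png")[110:330,270:410]; b=cv2.imread("pics/a_top.png")[100:220,235:415]
A=cv2.resize(a,None,fx=2.7,fy=2.7,interpolation=cv2.INTER_CUBIC);B=cv2.resize(b,(420,280),interpolation=cv2.INTER_CUBIC)
o=np.zeros((594,378+420,3),np.uint8);o[:A.shape[0],:378]=A[:594];o[:280,378:]=B
cv2.imwrite("pics/crop.png",o)
E
python3 - <<'E'
import sys; sys.path.insert(0,'.')
from h import *
for c in("scene","top"):
  for t in("lens","large_tray","large_tray_grip"):
    print(c,t,[(np.round(d["at"],1).tolist(),round(d["p"],2)) for d in ctrl.look_for(c,t)[:3]],[(np.round(d["at"],1).tolist(),round(d["p"],2)) for d in ctrl.tip_of(c,t)[:3]])
E
```

```text
scene lens [([326.7, 135.9], 0.64)] [([324.5, 149.5], 0.86)]
scene large_tray [([317.0, 216.0], 0.56)] [([315.9, 216.7], 0.65), ([313.3, 336.1], 0.23)]
scene large_tray_grip [([319.1, 219.9], 0.84)] [([318.4, 196.3], 0.64)]
top lens [([278.8, 145.9], 0.93), ([195.0, 248.2], 0.58)] []
top large_tray [([317.0, 187.2], 0.57)] [([316.3, 190.0], 0.81), ([241.7, 295.7], 0.74), ([315.6, 188.6], 0.48)]
top large_tray_grip [([317.5, 189.9], 0.79)] [([314.6, 185.3], 0.66)]
```

View pics/crop.png

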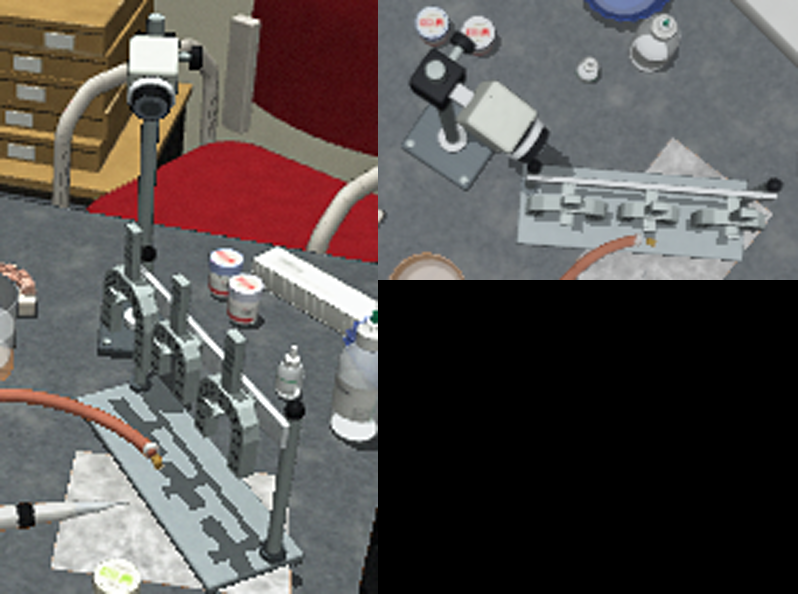

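Run:
```python
import cv2,numpy as np
def g(f,x,y,w,h,s,st):
    a=cv2.resize(cv2.imread(f)[y:y+h,x:x+w],None,fx=s,fy=s,interpolation=cv2.INTER_CUBIC)
    for i in range(-x%st,w,st): cv2.line(a,(i*s,0),(i*s,h*s),(0,255,255),1);cv2.putText(a,str(x+i),(i*s,10),0,.35,(0,0,255),1)
    for j in range(-y%st,h,st): cv2.line(a,(0,j*s),(w*s,j*s),(0,255,255),1);cv2.putText(a,str(y+j),(0,j*s+10),0,.35,(0,0,255),1)
    return a
A=g("pics/a_top.png",240,110,76,80,7,10);B=g("pics/a_scene.png",310,115,36,62,7,10)
o=np.zeros((560,532+252,3),np.uint8);o[:,:532]=A;o[:434,532:]=B
cv2.imwrite("pics/crop2.png",o)
```

```text
(no output)
```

View pics/crop2.png

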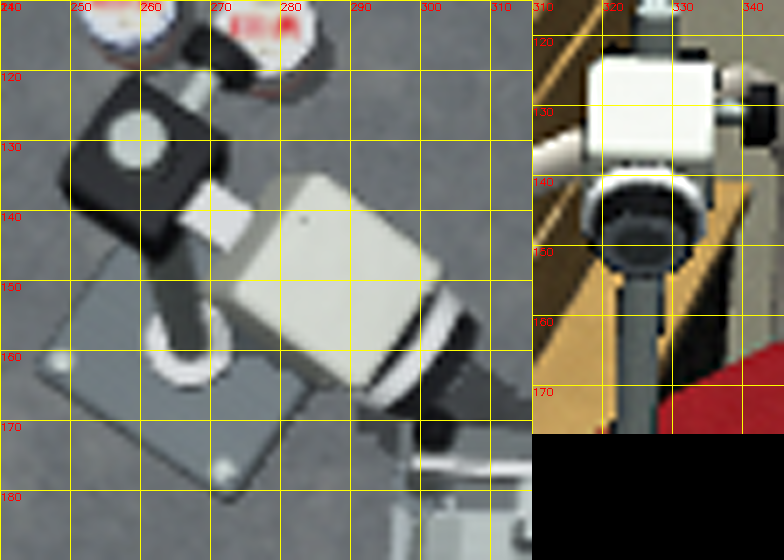

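```bash
cat > b.py <<'E'
from h import *
np.set_printoptions(precision=4,suppress=True)
for z,n,a,b in[(.29,"box cross",(285,135),(273,151)),(.29,"box cross front",(302,148),(291,165)),(.005,"plate long",(245,163),(273,181)),(.005,"plate cross",(284,165),(273,181)),(.005,"rack foot front(y)",(295,204),(389,210))]:
    v=at_z("top",b,z)-at_z("top",a,z); print(n,v,np.degrees(np.arctan2(v[1],v[0])),np.linalg.norm(v))
for p in[(301,162.5),(302,164),(303,165)]: print(p,*tri((324.5,149.5),p))
print("post base",at_z("top",(267,160),0.01))
# box top back corners in both views: back-left? scene front-top corners (318,123),(336,123.5)
print("box front top corners",tri((318,123.5),(291,165)),tri((336,124),(302,148)))
print("pole foot",at_z("scene",(170,285),0.0))
E
python3 b.py
```

```text
box cross [-0.032   0.0229  0.    ] 144.40144546019627 0.03932516473286442
box cross front [-0.0338  0.0209  0.    ] 148.2299033171914 0.039744454387501696
plate long [-0.0457 -0.0736  0.    ] -121.87654338279741 0.08662453880346387
plate cross [-0.0422  0.0277  0.    ] 146.66429635177093 0.050461611900617244
rack foot front(y) [-0.0113 -0.2418  0.    ] -92.68138285502309 0.2420194948169207
(301, 162.5) [0.6058 0.1689 0.3014] 0.0015642649507143552
(302, 164) [0.6034 0.1666 0.3028] 2.7305701067458857e-06
(303, 165) [0.6016 0.1645 0.304 ] 0.000733192855491509
post base [0.6578 0.2472 0.01  ]
box front top corners (array([0.5942, 0.1874, 0.3583]), np.float64(0.0034670821119995657)) (array([0.6264, 0.1675, 0.3581]), np.float64(0.005921457574737806))
pole foot [0.2275 0.23   0.    ]
```

```bash
cat > b2.py <<'E'
from h import *
np.set_printoptions(precision=4,suppress=True)
print("front",tri((318,138),(291,165)),tri((336,137.5),(302,148)))
print("back",tri((318,123.5),(273,151)),tri((336,124),(285,135)))
# predicted projection of camera model for yaw, lens
def proj(c,P):
    k=ctrl.get_calibration(c); M=R.from_quat(k["attitude"]).as_matrix(); q=M.T@(np.array(P)-k["eye"]); return np.array([k["cx"]+k["fx"]*q[0]/-q[2],k["cy"]-k["fy"]*q[1]/-q[2]])
# fit lens pos+yaw+barrel len to corners
from scipy.optimize import least_squares
obs=[("top",(291,165),0,1,1),("top",(302,148),0,-1,1),("top",(273,151),1,1,1),("top",(285,135),1,-1,1),("scene",(318,138),0,1,1),("scene",(336,137.5),0,-1,1),("scene",(318,123.5),1,1,1),("scene",(336,124),1,-1,1)]
def f(p):
    yaw=p[3]; t=np.radians(20)
    X=np.array([np.cos(yaw)*np.cos(t),np.sin(yaw)*np.cos(t),np.sin(t)]);Y=np.array([-np.sin(yaw),np.cos(yaw),0]);Z=np.cross(X,Y)
    r=[]
    for c,px,b,s,u in obs: r+=list(proj(c,p[:3]+X*(p[4]+b*p[5])+Y*s*.021+Z*.021)-px)
    r+=list(proj("scene",p[:3])-(324.5,149.5))
    return np.array(r)
s=least_squares(f,[.603,.167,.303,np.radians(57),.03,.042],loss="soft_l1"); print(s.x,np.degrees(s.x[3]),s.fun.round(1))
p=s.x;t=np.radians(20);X=np.array([np.cos(p[3])*np.cos(t),np.sin(p[3])*np.cos(t),np.sin(t)])
print("view",p[:3]-.11*X,proj("top",p[:3]))
E
python3 b2.py
```

```text
front (array([0.5981, 0.1878, 0.3232]), np.float64(0.00017683984204802823)) (array([0.631 , 0.1673, 0.3257]), np.float64(0.00221812966111561))
back (array([0.6193, 0.2222, 0.3414]), np.float64(0.0028744664904198068)) (array([0.651 , 0.1997, 0.3421]), np.float64(0.0012577587043175308))
[0.6085 0.1697 0.3003 0.996  0.0174 0.0431] 57.06744736063701 [-0.5  0.9  1.  -0.6 -0.7  1.5  0.1 -1.3 -1.  -1.1 -0.1  0.2 -0.   0.2
  0.4  0.4  1.2  0. ]
view [0.5523 0.0829 0.2627] [300.417  161.5161]
```

play_rows([
  [[-0.08,-0.12,0.32],0,1],
  [[-0.16,-0.24,0.65],0,1],
  [[-0.24,-0.36,0.97],0,1],
])

```text
t: 2.38
ee_pos: [0.1724, 0.481, 0.3617]
tcp_rot: [0.185, 0.983, 0.0, 0.0]
wrist_force: [0.0, 1.2, 0.7]
opening: 0.0918
grasp_force: 0.0
```

play_rows([
  [[-0.08,-0.12,0.32],0,1],
  [[-0.16,-0.24,0.65],0,1],
  [[-0.24,-0.36,0.97],0,1],
  [[-0.24,-0.36,0.97],0,1],
])

```text
t: 2.88
ee_pos: [0.1367, 0.4277, 0.5108]
tcp_rot: [0.185, 0.983, 0.005, 0.002]
wrist_force: [0.4, -0.1, 0.1]
opening: 0.092
grasp_force: 0.0
```

```bash
cat > st.py <<'E'
from h import *
np.set_printoptions(precision=3,suppress=True)
s=ctrl.read_state(); r=R.from_quat(s["tcp_rot"]).as_matrix()
print(s["t"],"p",s["ee_pos"],"yaw",np.degrees(np.arctan2(r[1,1],r[0,1])),"q",s["joint_positions"],"f",s["wrist_force"],s["opening"],s["grasp_force"],"z",r[:,2])
E
python3 st.py
python3 - <<'E'
import cv2
a=cv2.imread("pics/a_scene.png")[185:275,295:365]
b=cv2.imread("pics/a_top.png")[165:215,285:345]
import numpy as np
A=cv2.resize(a,None,fx=5.5,fy=5.5,interpolation=2);B=cv2.resize(b,None,fx=6.6,fy=6.6,interpolation=2)
def grid(I,x,y,s,w,h):
    for i in range(-x%10,w,10): cv2.line(I,(int(i*s),0),(int(i*s),599),(0,255,255),1);cv2.putText(I,str(x+i),(int(i*s),10),0,.35,(0,0,255),1)
    for j in range(-y%10,h,10): cv2.line(I,(0,int(j*s)),(599,int(j*s)),(0,255,255),1);cv2.putText(I,str(y+j),(0,int(j*s)+10),0,.35,(0,0,255),1)
grid(A,295,185,5.5,70,90);grid(B,285,165,6.6,60,50)
o=np.zeros((500,790,3),np.uint8);o[:A.shape[0],:A.shape[1]]=A;o[:B.shape[0],390:390+B.shape[1]]=B[:500,:400]
cv2.imwrite("pics/crop3.png",o)
E
```

```text
2.875 p [0.137 0.428 0.511] yaw 68.72204338733948 q [ 0.991 -0.178  1.354  0.     1.955 -0.208] f [ 0.359 -0.139  0.105] 0.0919573519363114 0.0 z [ 0.005  0.008 -1.   ]
```

View pics/crop3.png

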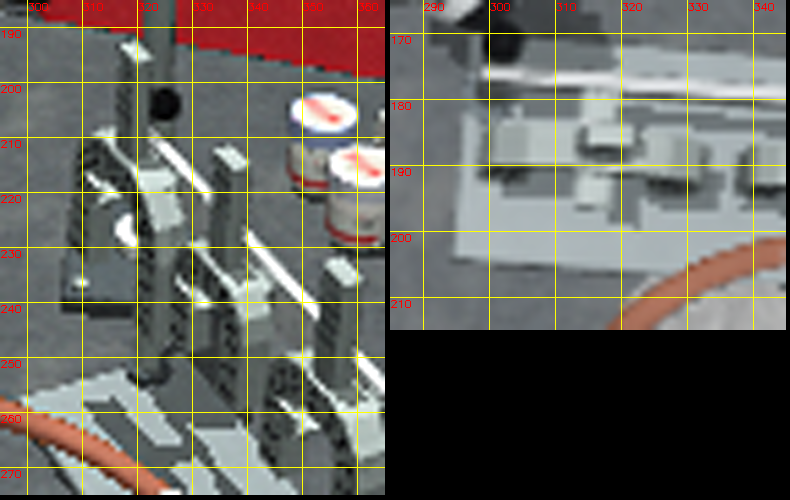

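Run:
```python
from h import *
np.set_printoptions(precision=4,suppress=True)
for n,p,z in(("L",(319.5,194.1),.217),("S",(336.5,213.7),.215),("M",(356.8,234.1),.216)): print(n,at_z("scene",p,z))
print(tri((319.5,194.1),(318,185.5)),at_z("top",(318,185.5),.217)); print("lip",at_z("top",(316,194.3),.158))
print("bar", at_z("top",(299,176.2),.165),at_z("top",(344,179),.165))
```

```text
L [0.5711 0.1268 0.217 ]
S [0.5643 0.0461 0.215 ]
M [ 0.5603 -0.0327  0.216 ]
(array([0.5721, 0.1291, 0.2154]), np.float64(0.0007174103047604207)) [0.5716 0.1293 0.217 ]
lip [0.5581 0.1294 0.158 ]
bar [0.5973 0.1682 0.165 ] [0.5927 0.0681 0.165 ]
```

play_rows([
  [[-0.08,-0.12,0.32],0,1],
  [[-0.16,-0.24,0.65],0,1],
  [[-0.24,-0.36,0.97],0,1],
  [[-0.24,-0.36,0.97],0,1],
])

```text
t: 3.38
ee_pos: [0.1005, 0.3733, 0.6543]
tcp_rot: [0.185, 0.983, 0.003, 0.001]
wrist_force: [-0.3, 0.5, -0.2]
opening: 0.0924
grasp_force: 0.0
```

```bash
python3 st.py
```

```text
3.375 p [0.101 0.373 0.654] yaw 68.71256899638762 q [ 0.992 -0.164  1.035  0.     2.263 -0.207] f [-0.275  0.489 -0.249] 0.0924441290384133 0.0 z [ 0.004  0.006 -1.   ]
```

play_rows([
  [[-0.06,-0.09,0.3],0,1],
  [[-0.12,-0.18,0.6],0,1],
  [[-0.12,-0.18,0.6],0,1],
])

```text
t: 3.75
ee_pos: [0.083, 0.3468, 0.7426]
tcp_rot: [0.185, 0.983, 0.002, 0.001]
wrist_force: [-0.1, 0.7, -0.3]
opening: 0.0916
grasp_force: 0.0
```

```bash
python3 st.py
python3 - <<'E'
from h import *
snap("b")
E
```

```text
3.75 p [0.083 0.347 0.743] yaw 68.70068456381327 q [ 0.993 -0.054  0.712  0.     2.479 -0.206] f [-0.125  0.718 -0.269] 0.09159387019319698 0.0 z [ 0.002  0.004 -1.   ]
```

View pics/b_scene.png

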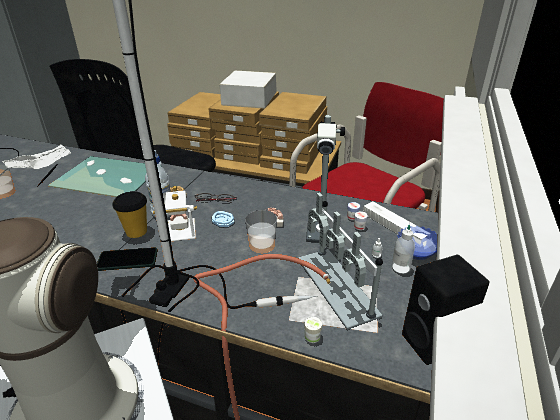

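play_rows([
  [[0.25,-0.08,0],0,0.6],
  [[0.49,-0.17,0],0,0.6],
  [[0.71,-0.3,0],0,0.6],
  [[0.91,-0.44,0],0,0.6],
  [[0.91,-0.44,0],0,0.6],
])

```text
t: 4.47
ee_pos: [0.2223, 0.2807, 0.7378]
tcp_rot: [0.187, 0.982, -0.003, -0.003]
wrist_force: [0.2, 0.3, 0.3]
opening: 0.0552
grasp_force: 0.0
```

play_rows([
  [[0.18,-0.17,0],0,0.5],
  [[0.35,-0.35,0],0,0.5],
  [[0.5,-0.55,0],0,0.5],
  [[0.63,-0.75,0],0,0.5],
  [[0.63,-0.75,0],0,0.5],
])

```text
t: 5.1
ee_pos: [0.3154, 0.1678, 0.739]
tcp_rot: [0.186, 0.982, -0.001, -0.002]
wrist_force: [-0.4, 0.5, 0.0]
opening: 0.0457
grasp_force: 0.0
```

play_rows([
  [[0.1,-0.2,0],0.1,0.5],
  [[0.2,-0.45,0],0.2,0.5],
  [[0.3,-0.6,0],0.3,0.5],
  [[0.5,-0.6,0],0.4,0.5],
  [[0.7,-0.6,0],0.46,0.5],
])

```text
t: 5.72
ee_pos: [0.4191, 0.0797, 0.7409]
tcp_rot: [-0.177, 0.984, 0.0, -0.0]
wrist_force: [0.8, -0.6, 0.8]
opening: 0.0462
grasp_force: 0.0
```

```bash
python3 st.py
```

```text
5.725 p [0.419 0.08  0.741] yaw 110.38339912126227 q [-0.097  0.146  0.507  0.001  2.489 -2.023] f [ 0.829 -0.605  0.822] 0.04622275605022031 0.0 z [-0.  0. -1.]
```

play_rows([
  [[0.13,0.05,-0.33],0,0.45],
  [[0.27,0.1,-0.67],0,0.45],
  [[0.4,0.14,-1],0,0.45],
  [[0.4,0.14,-1],0,0.45],
])

```text
t: 6.22
ee_pos: [0.4782, 0.1012, 0.585]
tcp_rot: [-0.176, 0.984, 0.002, -0.006]
wrist_force: [0.0, 0.5, 0.5]
opening: 0.0412
grasp_force: 0.0
```

play_rows([
  [[0.13,0.05,-0.33],0,0.45],
  [[0.27,0.1,-0.67],0,0.45],
  [[0.4,0.14,-1],0,0.45],
  [[0.4,0.14,-1],0,0.45],
])

```text
t: 6.72
ee_pos: [0.5382, 0.1211, 0.4397]
tcp_rot: [-0.175, 0.985, 0.0, -0.003]
wrist_force: [-1.1, -0.6, 0.2]
opening: 0.0412
grasp_force: 0.0
```

play_rows([
  [[0.1,0.0,-0.3],0,0.45],
  [[0.1,0.0,-0.6],0,0.45],
  [[0.1,0.0,-0.9],0,0.45],
  [[0.1,0.0,-0.9],0,0.45],
])

```text
t: 7.22
ee_pos: [0.5533, 0.1204, 0.3072]
tcp_rot: [-0.175, 0.985, 0.0, -0.001]
wrist_force: [0.4, 0.2, 0.4]
opening: 0.0417
grasp_force: 0.0
```

```bash
python3 st.py
python3 - <<'E'
from h import *
np.set_printoptions(precision=4,suppress=True)
snap("c")
for c in("scene","top"):
  for t in("lens","large_tray_grip"): print(c,t,[(np.round(d["at"],1).tolist(),round(d["p"],2)) for d in ctrl.tip_of(c,t)[:2]])
a=cv2.imread("pics/c_scene.png")[60:290,230:410]; b=cv2.imread("pics/c_top.png")[90:230,220:400]
o=np.zeros((598,800,3),np.uint8); A=cv2.resize(a,None,fx=2.6,fy=2.6); B=cv2.resize(b,None,fx=1.83,fy=1.83)
o[:A.shape[0],:A.shape[1]]=A; o[:B.shape[0],470:470+B.shape[1]]=B; cv2.imwrite("pics/c_crop.png",o)
E
```

```text
7.225 p [0.553 0.12  0.307] yaw 110.1106315891922 q [ 0.001  0.092  1.489 -0.     1.563 -1.921] f [0.398 0.181 0.375] 0.041682423988750196 0.0 z [-0.002 -0.    -1.   ]
scene lens [([324.0, 147.5], 0.57)]
scene large_tray_grip [([317.7, 199.5], 0.6), ([222.3, 219.2], 0.28)]
top lens [([301.0, 166.1], 0.63)]
top large_tray_grip []
```

View pics/c_crop.png

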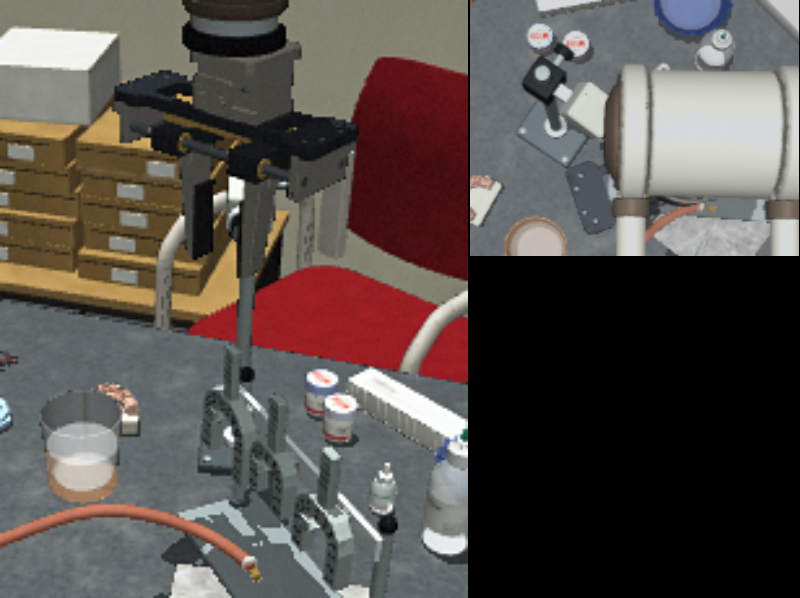

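play_rows([
  [[0.01,0.01,-0.2],0,0.45],
  [[0.01,0.01,-0.4],0,0.45],
  [[0.01,0.01,-0.6],0,0.45],
  [[0.01,0.01,-0.75],0,0.45],
  [[0.01,0.01,-0.83],0,0.45],
])

```text
t: 8.15
ee_pos: [0.5555, 0.1217, 0.1815]
tcp_rot: [-0.174, 0.985, -0.0, -0.0]
wrist_force: [-0.1, -0.2, -0.3]
opening: 0.0414
grasp_force: 0.0
```

```bash
python3 st.py
python3 - <<'E'
from h import *
np.set_printoptions(precision=4,suppress=True)
snap("d")
for c in("scene","top"):
  for t in("lens","large_tray_grip","large_tray"): print(c,t,[(np.round(d["at"],1).tolist(),round(d["p"],2)) for d in ctrl.tip_of(c,t)[:2]])
a=cv2.imread("pics/d_scene.png")[90:250,260:380]; b=cv2.imread("pics/d_top.png")[110:220,230:350]
o=np.zeros((600,800,3),np.uint8); A=cv2.resize(a,None,fx=3.7,fy=3.7,interpolation=2); B=cv2.resize(b,None,fx=2.9,fy=2.9,interpolation=2)
o[:A.shape[0],:A.shape[1]]=A; o[:B.shape[0],450:450+B.shape[1]]=B; cv2.imwrite("pics/d_crop.png",o)
E
```

```text
8.15 p [0.556 0.122 0.181] yaw 110.09819631248925 q [ 0.003  0.169  1.652 -0.     1.321 -1.918] f [-0.055 -0.22  -0.335] 0.04137403513657018 0.0 z [-0. -0. -1.]
scene lens []
scene large_tray_grip [([318.1, 198.5], 0.92), ([313.7, 339.6], 0.28)]
scene large_tray [([319.0, 200.1], 0.64), ([334.7, 235.9], 0.28)]
top lens [([302.1, 165.7], 0.78)]
top large_tray_grip []
top large_tray []
```

View pics/d_crop.png

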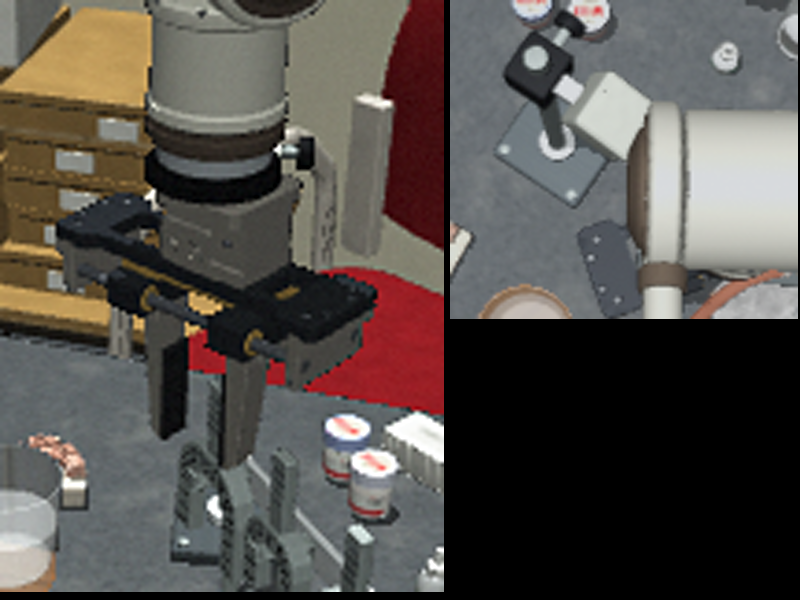

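play_rows([
  [[0.03,0.01,0],0,0.45],
  [[0.06,0.02,0],0,0.45],
  [[0.06,0.02,0],0,0.3],
  [[0.06,0.02,0],0,0.1],
  [[0.06,0.02,0],0,0],
], newtons=4)

```text
t: 9.18
ee_pos: [0.5643, 0.1247, 0.1815]
tcp_rot: [-0.174, 0.985, 0.0, -0.0]
wrist_force: [0.3, -0.3, -0.3]
opening: 0.0178
grasp_force: 4.0
```

play_rows([
  [[0,0,0],0,0],
  [[0,0,0],0,0],
])

```text
t: 9.43
ee_pos: [0.5643, 0.1247, 0.1815]
tcp_rot: [-0.175, 0.985, -0.0, -0.0]
wrist_force: [0.0, 0.3, -0.6]
opening: 0.0179
grasp_force: 4.0
```

```bash
python3 st.py
```

```text
9.425 p [0.564 0.125 0.182] yaw 110.09979024452166 q [ 0.008  0.192  1.625 -0.     1.324 -1.913] f [ 0.024  0.333 -0.591] 0.017872264766338086 3.9986172784119844 z [-0. -0. -1.]
```

play_rows([
  [[-0.02,-0.01,0],0.05,0],
  [[-0.04,-0.015,0],0.1,0],
  [[-0.05,-0.02,0],0.15,0],
  [[-0.05,-0.02,0],0.2,0],
  [[-0.05,-0.02,0],0.2,0],
])

```text
t: 10.05
ee_pos: [0.5573, 0.1216, 0.1818]
tcp_rot: [-0.326, 0.945, -0.0, 0.0]
wrist_force: [0.9, -0.2, -1.2]
opening: 0.0176
grasp_force: 4.0
```

```bash
python3 st.py
```

```text
10.05 p [0.557 0.122 0.182] yaw 128.04098452496177 q [ 0.003  0.172  1.648 -0.     1.321 -2.232] f [ 0.883 -0.202 -1.151] 0.017567774045007416 4.000670732930303 z [ 0.001 -0.    -1.   ]
```

play_rows([
  [[0,0,0],0,0.3],
  [[0,0,0],0,0.3],
  [[0.01,0.01,0],-0.08,0.3],
  [[0.03,0.015,0],-0.17,0.3],
  [[0.03,0.015,0],-0.17,0],
])

```text
t: 10.68
ee_pos: [0.5614, 0.124, 0.1815]
tcp_rot: [-0.198, 0.98, 0.0, -0.0]
wrist_force: [0.7, -0.5, -0.5]
opening: 0.0192
grasp_force: 0.2
```

play_rows([
  [[0,0,0],0,0],
  [[0,0,0],0,0],
  [[0,0,0],0,0],
])

```text
t: 11.05
ee_pos: [0.5613, 0.1239, 0.1815]
tcp_rot: [-0.198, 0.98, 0.0, -0.0]
wrist_force: [0.2, 0.3, -1.0]
opening: 0.0168
grasp_force: 4.0
```

```bash
python3 st.py
```

```text
11.05 p [0.561 0.124 0.182] yaw 112.82999128087279 q [ 0.007  0.184  1.634  0.     1.323 -1.962] f [ 0.18   0.25  -1.034] 0.016779614717625166 3.9985299564432353 z [-0.  0. -1.]
```

play_rows([
  [[0,0,0],0,0],
  [[0,0,0],0,0],
  [[0,0,0],0,0],
], newtons=30)

```text
t: 11.42
ee_pos: [0.5614, 0.124, 0.1816]
tcp_rot: [-0.198, 0.98, 0.0, 0.0]
wrist_force: [0.2, 0.3, -1.1]
opening: 0.0164
grasp_force: 30.0
```

play_rows([
  [[0,0,0],0,0],
  [[-0.03,-0.013,0],0,0],
  [[-0.06,-0.026,0],0,0],
  [[-0.09,-0.04,0],0,0],
  [[-0.09,-0.04,0],0,0],
], newtons=5)

```text
t: 12.05
ee_pos: [0.5475, 0.1177, 0.1816]
tcp_rot: [-0.198, 0.98, -0.0, -0.0]
wrist_force: [0.7, 0.9, 0.0]
opening: 0.0162
grasp_force: 5.0
```

```bash
python3 st.py
```

```text
12.05 p [0.547 0.118 0.182] yaw 112.78539030251795 q [-0.004  0.147  1.677 -0.     1.319 -1.972] f [0.716 0.871 0.021] 0.01624670791228822 4.99888795951847 z [-0. -0. -1.]
```

play_rows([
  [[-0.02,-0.008,0],0,0],
  [[-0.035,-0.014,0],0,0],
  [[-0.035,-0.014,0],0,0],
])

```text
t: 12.42
ee_pos: [0.5426, 0.1157, 0.1817]
tcp_rot: [-0.198, 0.98, -0.0, -0.0]
wrist_force: [0.6, 0.7, -0.4]
opening: 0.0165
grasp_force: 5.0
```

```bash
python3 st.py
python3 - <<'E'
from h import *
np.set_printoptions(precision=4,suppress=True)
snap("e")
for c in("scene","top"):
  for t in("large_tray_grip","large_tray","large_tray_centre"): print(c,t,[(np.round(d["at"],1).tolist(),round(d["p"],2)) for d in ctrl.tip_of(c,t)[:2]])
a=cv2.imread("pics/e_scene.png")[160:270,270:380]
A=cv2.resize(a,None,fx=5.4,fy=5.4,interpolation=2)
for i in range(0,110,10): cv2.line(A,(int(i*5.4),0),(int(i*5.4),594),(0,200,200),1);cv2.line(A,(0,int(i*5.4)),(594,int(i*5.4)),(0,200,200),1)
cv2.imwrite("pics/e_crop.png",A)
E
```

```text
12.425 p [0.543 0.116 0.182] yaw 112.79597554906867 q [-0.008  0.133  1.692 -0.     1.317 -1.976] f [ 0.627  0.71  -0.438] 0.01651526651998842 4.998591758776456 z [ 0. -0. -1.]
scene large_tray_grip [([314.1, 203.5], 0.62)]
scene large_tray [([315.8, 216.5], 0.74)]
scene large_tray_centre [([322.4, 221.7], 0.6)]
top large_tray_grip []
top large_tray []
top large_tray_centre []
```

View pics/e_crop.png

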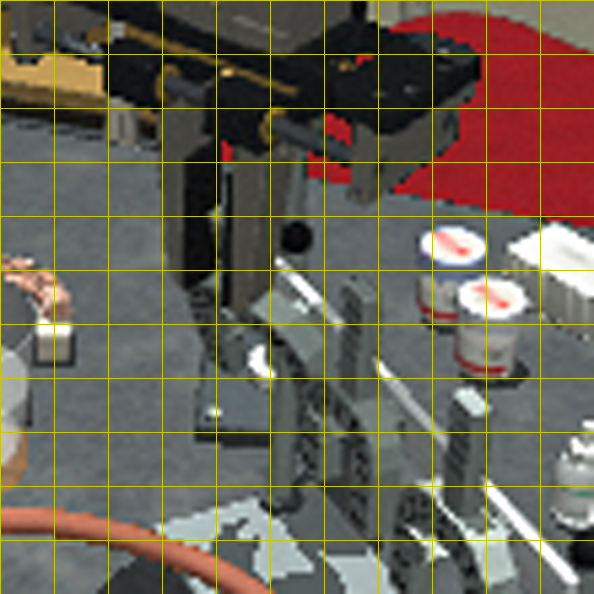

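```bash
cat > m.py <<'E'
from h import *
np.set_printoptions(precision=1,suppress=True)
def proj(c,P):
    k=ctrl.get_calibration(c); M=R.from_quat(k["attitude"]).as_matrix(); q=M.T@(np.array(P)-k["eye"]); return np.array([k["cx"]+k["fx"]*q[0]/-q[2],k["cy"]-k["fy"]*q[1]/-q[2]])
def table(c,off,dz):
    s=ctrl.read_state(); r=R.from_quat(s["tcp_rot"]).as_matrix(); y=r[:,1]; n=np.array([y[1],-y[0],0]); g=s["ee_pos"]+[0,0,.0187]+n*off
    for a in range(0,41,10):
        A=np.radians(a); tz=-n*np.sin(A)+np.array([0,0,np.cos(A)]); tx=n*np.cos(A)+np.array([0,0,np.sin(A)])
        o=g-tz*(.047+dz); f=lambda x,w,z:proj(c,o+tx*x+y*w+tz*z)
        print(a,"org",f(0,0,0),"ctr",f(0,0,-.02),"Rleg",f(-.007,-.039,-.056),f(.007,-.039,-.056),"Lleg",f(-.007,.039,-.056),f(.007,.039,-.056))
if __name__=="__main__":
    for o in(0,.005): table("scene",o,.003)
E
python3 m.py
```

```text
0 org [309.9 224.2] ctr [309.7 231.3] Rleg [320.8 251.9] [324.4 249. ] Lleg [294.4 238.4] [298.1 235.7]
10 org [312.3 222.3] ctr [312.9 228.5] Rleg [325.6 247.9] [329.1 244.3] Lleg [299.3 234.7] [302.8 231.3]
20 org [314.5 219.9] ctr [316.  225.2] Rleg [330.2 243. ] [333.6 238.7] Lleg [304.  230.1] [307.3 226.1]
30 org [316.6 217.1] ctr [318.9 221.3] Rleg [334.6 237.3] [337.8 232.5] Lleg [308.4 224.7] [311.5 220.2]
40 org [318.6 213.9] ctr [321.6 217. ] Rleg [338.7 230.9] [341.5 225.8] Lleg [312.4 218.7] [315.2 213.8]
0 org [311.3 223.3] ctr [311.  230.3] Rleg [322.1 250.9] [325.7 248. ] Lleg [295.7 237.5] [299.4 234.8]
10 org [313.6 221.3] ctr [314.2 227.6] Rleg [326.8 246.9] [330.3 243.3] Lleg [300.6 233.8] [304.1 230.4]
20 org [315.8 218.9] ctr [317.2 224.2] Rleg [331.5 242. ] [334.8 237.7] Lleg [305.2 229.2] [308.6 225.2]
30 org [317.9 216.1] ctr [320.2 220.3] Rleg [335.8 236.3] [338.9 231.6] Lleg [309.6 223.8] [312.7 219.4]
40 org [319.9 213. ] ctr [322.8 216.1] Rleg [339.9 230. ] [342.7 224.9] Lleg [313.6 217.8] [316.4 213. ]
```

play_rows([
  [[0,0,0],0,0],
  [[0,0,0],0,0],
  [[0,0,0.05],0,0],
  [[0,0,0.12],0,0],
  [[0,0,0.2],0,0],
], newtons=45)

```text
t: 13.45
ee_pos: [0.5407, 0.1158, 0.211]
tcp_rot: [-0.198, 0.98, 0.0, -0.003]
wrist_force: [-3.7, -0.1, -5.0]
opening: 0.0156
grasp_force: 45.0
```

play_rows([
  [[0,0,0.1],0,0],
  [[0,0,0.2],0,0],
  [[0,0,0.3],0,0],
  [[0,0,0.4],0,0],
  [[0,0,0.4],0,0],
])

```text
t: 14.08
ee_pos: [0.5441, 0.1158, 0.274]
tcp_rot: [-0.198, 0.98, -0.001, 0.002]
wrist_force: [0.2, -0.6, -0.9]
opening: 0.0162
grasp_force: 44.9
```

```bash
python3 st.py
cat > v.py <<'E'
import sys
from h import *
import m
snap(sys.argv[1])
for c in("scene","top"):
  for t in("large_tray_grip","large_tray","large_tray_centre","medium_tray","small_tray","lens"): print(c,t,[(np.round(d["at"],1).tolist(),round(d["p"],2)) for d in ctrl.tip_of(c,t)[:2]])
m.table("scene",.004,.003)
a=cv2.imread(f"pics/{sys.argv[1]}_scene.png")[130:240,260:370]
A=cv2.resize(a,None,fx=5.4,fy=5.4,interpolation=2)
for i in range(0,110,10): cv2.line(A,(int(i*5.4),0),(int(i*5.4),594),(0,200,200),1);cv2.line(A,(0,int(i*5.4)),(594,int(i*5.4)),(0,200,200),1)
cv2.imwrite(f"pics/{sys.argv[1]}_crop.png",A)
E
python3 v.py f
```

```text
14.075 p [0.544 0.116 0.274] yaw 112.79855594022742 q [-0.008  0.072  1.574 -0.     1.491 -1.976] f [ 0.228 -0.629 -0.929] 0.016205335003394706 44.92992639541626 z [ 0.005 -0.    -1.   ]
scene large_tray_grip [([313.0, 169.8], 0.97), ([336.9, 285.7], 0.5)]
scene large_tray [([318.2, 183.1], 0.98), ([314.2, 167.4], 0.34)]
scene large_tray_centre [([322.6, 190.6], 0.96), ([313.0, 167.7], 0.33)]
scene medium_tray [([354.9, 258.6], 0.84)]
scene small_tray [([333.0, 236.0], 0.92)]
scene lens [([322.8, 147.1], 0.56)]
top large_tray_grip []
top large_tray []
top large_tray_centre []
top medium_tray [([220.5, 198.0], 0.21)]
top small_tray [([327.2, 130.1], 0.72)]
top lens [([300.8, 164.9], 0.66)]
0 org [312.4 189.7] ctr [312.  197.5] Rleg [323.8 218.9] [327.5 216.1] Lleg [296.  206.2] [299.8 203.7]
10 org [314.8 187.8] ctr [315.4 194.9] Rleg [328.7 215.1] [332.4 211.5] Lleg [301.1 202.7] [304.8 199.4]
20 org [317.1 185.4] ctr [318.6 191.5] Rleg [333.6 210.3] [337.1 206. ] Lleg [305.9 198.2] [309.5 194.2]
30 org [319.4 182.6] ctr [321.7 187.6] Rleg [338.2 204.5] [341.4 199.7] Lleg [310.5 192.8] [313.8 188.3]
40 org [321.4 179.4] ctr [324.5 183.2] Rleg [342.4 198.1] [345.4 192.8] Lleg [314.8 186.7] [317.6 181.7]
```

View pics/f_crop.png

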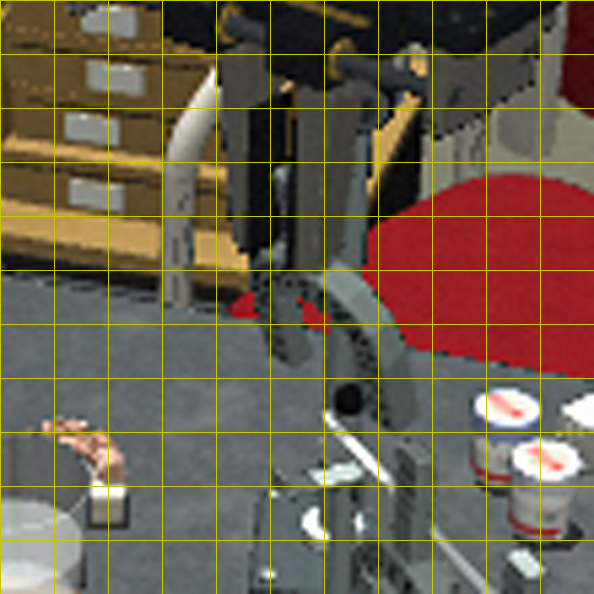

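```bash
cat > fit.py <<'E'
from h import *
from m import proj
from scipy.optimize import least_squares
np.set_printoptions(precision=4,suppress=True)
s=ctrl.read_state(); y=R.from_quat(s["tcp_rot"]).as_matrix()[:,1]; n=np.array([y[1],-y[0],0]); n/=np.linalg.norm(n)
obs=[((0,0,.047),(313,169.8)),((0,0,0),(318.2,183.1)),((0,0,-.02),(322.6,190.6)),((0,-.039,-.056),(336,209)),((0,.022,-.056),(314.6,197.6))]
def pts(p):
    A=p[2]; tz=-n*np.sin(A)+np.array([0,0,np.cos(A)]); tx=n*np.cos(A)+np.array([0,0,np.sin(A)])
    o=s["ee_pos"]+[0,0,.0187]+n*p[0]-tz*(.047+p[1]); return o,tx,tz
def f(p):
    o,tx,tz=pts(p); return np.concatenate([proj("scene",o+tx*q[0]+y*q[1]+tz*q[2])-px for q,px in obs]+[[(p[0]-.003)/.003,(p[1]-.002)/.004]])
r=least_squares(f,[.003,.002,.35],loss="soft_l1"); o,tx,tz=pts(r.x); c=o-.02*tz
print(r.x[:2],np.degrees(r.x[2]),r.fun.round(1),"origin",o,"centre",c,"c-tcp: along n",(c-s["ee_pos"])@n,"dz",c[2]-s["ee_pos"][2])
a=np.radians(57); n2=np.array([np.cos(a),np.sin(a),0]); V=np.array([.552,.083,.262])
print("target TCP",V-n2*((c-s["ee_pos"])@n)-[0,0,c[2]-s["ee_pos"][2]],"now",s["ee_pos"])
E
python3 fit.py
```

```text
[0.0049 0.0024] 21.64053369463877 [ 0.7  0.2 -0.5  1.6 -3.3 -0.   0.3 -2.1 -0.1 -0.1  0.6  0.1] origin [0.564  0.1248 0.2444] centre [0.5708 0.1277 0.2258] c-tcp: along n 0.030494323975256737 dz -0.0458095576269647
target TCP [0.5354 0.0574 0.3078] now [0.5426 0.1159 0.2716]
```

play_rows([
  [[-0.05,0,0.12],0,0],
  [[-0.1,-0.05,0.24],0.08,0],
  [[-0.1,-0.15,0.24],0.16,0],
  [[-0.08,-0.25,0.24],0.24,0],
  [[-0.06,-0.33,0.24],0.32,0],
])

```text
t: 15.4
ee_pos: [0.5337, 0.0658, 0.3094]
tcp_rot: [-0.437, 0.899, -0.001, 0.001]
wrist_force: [-0.1, -0.2, -0.6]
opening: 0.0155
grasp_force: 44.9
```

play_rows([
  [[0.01,-0.06,0],0.06,0],
  [[0.01,-0.06,0],0.06,0],
  [[0.01,-0.06,0],0.06,0],
  [[0.01,-0.06,0],0.06,0],
])

```text
t: 15.9
ee_pos: [0.535, 0.0577, 0.3079]
tcp_rot: [-0.477, 0.879, -0.0, 0.0]
wrist_force: [-1.3, 0.2, -0.3]
opening: 0.0155
grasp_force: 44.9
```

```bash
python3 st.py; python3 v.py g
```

```text
15.9 p [0.535 0.058 0.308] yaw 146.97656300040367 q [-0.117  0.016  1.567  0.     1.559 -2.682] f [-1.27   0.212 -0.327] 0.015507392991572477 44.92996394634247 z [ 0.  0. -1.]
scene large_tray_grip [([321.8, 163.7], 0.93)]
scene large_tray [([321.5, 180.3], 0.84), ([376.2, 256.8], 0.72)]
scene large_tray_centre [([325.2, 192.8], 0.82), ([373.9, 254.4], 0.2)]
scene medium_tray [([353.6, 257.8], 0.8)]
scene small_tray [([333.4, 239.8], 0.59), ([323.3, 151.0], 0.31)]
scene lens [([321.6, 148.9], 0.71)]
top large_tray_grip []
top large_tray [([344.8, 194.6], 0.53)]
top large_tray_centre [([343.5, 192.3], 0.68)]
top medium_tray []
top small_tray [([348.2, 191.8], 0.52)]
top lens [([304.4, 165.8], 0.79)]
0 org [323.2 188.3] ctr [322.7 196.7] Rleg [340.7 214.4] [340.7 210.6] Lleg [303.  212.1] [303.5 208.4]
10 org [323.4 185.8] ctr [323.  193.2] Rleg [340.7 209.3] [340.8 204.8] Lleg [303.6 207.1] [304.1 202.6]
20 org [323.6 182.8] ctr [323.2 189. ] Rleg [340.8 203.2] [341. 198.] Lleg [304.3 201.1] [304.7 196. ]
30 org [323.8 179.3] ctr [323.5 184.2] Rleg [341.  196.3] [341.2 190.6] Lleg [304.9 194.2] [305.3 188.6]
40 org [324.  175.5] ctr [323.8 178.9] Rleg [341.3 188.7] [341.6 182.7] Lleg [305.5 186.8] [305.9 180.8]
```

```bash
python3 -c "
from plant import ctrl
print(ctrl.hand_in())"
```

```text
the job is handed in; nothing more can be done
None
```

I handed the job in with the large tray held still in front of the lens, handle up and trough facing it; no verdict came back. By my estimate its centre is within about 6 mm of the viewing spot, and it leans about 20° (individual readings ran from 11° to 27°). The other trays and the camera had not visibly moved.

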